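# Turn a transmitter board over in its test fixture and hold the test plunger pressed

## Task

The transmitter board in the hinged frame of the test fixture lies component side up: turn the frame right over on its hinge (it has a bail handle) so that it lies flat on the rests on the other side and shows the board's other face. Then press the wide mushroom-headed spring plunger on that face down by 10 mm of its 16 mm travel and keep it there: the program finishes while still holding it pressed. Never push the plunger right down to its stop, do not press the thin pin beside it, and leave the other things on the bench and fixture where they are.

Things in the scene. Friction and masses are not known exactly. Their poses are not given: they have to be found in the camera images.
- hinge (a point): middle of the fixture's hinge axis, 75 mm above the bench, fixed to the fixture. x: along the hinge axis (level, roughly away from the robot); z up. The frame starts on the +y side of the hinge and is turned over to the -y side
- fixture: aluminium test fixture fixed to the bench, place and yaw vary; origin under the centre of its base plate (260 x 340 x 12 mm), x along the hinge, z up. Two hinge posts at x = -69 and +69 mm, y = 0, 92 mm tall (the frame swings between them); four rests 68 mm tall at x = -50 and +50, y = -90 and +90 mm
- swing_frame (a joint): angle of the frame on its hinge, rad: 0 = flat on the +y side, component side up; pi/2 upright; 3.14 = turned right over, flat on the -y rests. Starts at 0 to 0.35. Friction hinge (0.28 N m): it stays where it is left; 2 to 5 N at the bail turns it. Frame 116 mm wide along the hinge, 12 mm thick, its edge 98 mm from the hinge axis
- bail (a point): middle of the bail handle: straight round dark steel bar 12 mm thick, 100 mm long, parallel to the hinge axis, 140 mm from it in the frame's mid-plane; turns with the frame. 36 mm free between bar and frame edge, but for an arm 45 mm either side of the middle. 75 mm above the bench when the frame is flat. Pinched lightly across from above, the bar can turn between the fingers
- plunger_top (a point): centre of the flat top of the plunger's wide black mushroom head (30 mm across). It hangs under the board at first; once the frame is turned over it stands up, at x = -20, y = -56, z = +38 mm (not pressed) in the frame of point hinge. The thin pin, 7 mm across, is 52 mm further along +x, its tip only 15 mm above the hinge axis
- plunger (a joint): how far the wide plunger is pressed in, m: 0 = out, 0.010 = the wanted test position, 0.016 = at its stop (never go there). Return spring: about 2 N to start, 8 N at 10 mm, 11.5 N at the stop
- thin_pin (a joint): how far the thin pin beside the plunger is pressed in, m: 0 = out, 0.007 = fully in; leave it alone
- head_lying: blue painted transmitter head lying on its side, 117 mm long, 76 mm across, on the bench; leave alone
- head_standing: blue painted transmitter head standing on its end, 80 mm across, 96 mm tall, on the bench; leave alone
- meter: black hand-held meter lying flat, 150 x 75 x 34 mm, on the bench; leave alone
- screwdriver: screwdriver lying on the bench; leave alone
- screw_pot: grey cup, 70 mm across, 50 mm tall, on the bench; leave alone
- cover: small blue round cover, 47 mm across, 14 mm tall, standing on the fixture's base plate beyond the frame; leave alone
- gland: brass cable gland, 24 mm across, 26 mm tall, standing on the fixture's base plate on the robot's side of the frame; leave alone

How it is judged:
By the outcome, as a careful person would: the job done as asked, in the order asked, and still so for the second after the job is handed in, while the arm keeps its last pose, push and grip.
It also fails if it takes over 59 s, if anything falls off the work surface, if the arm or the gripper's body presses on something with over 40 N, if the wrist force passes 120 N, or if a joint passes its speed limit or range.

## Robot

A 6-joint arm with a two-finger parallel gripper is mounted at the origin on the work surface. World frame = base frame: x ahead of the robot, y to its left, z up, the work surface at z = 0. Lengths are in m, angles in rad, forces in N, time in s.
With the tool pointing down it reaches from about 0.375 to 0.925 m from the base axis. Payload 5.7 kg.
Tool frame: the origin (TCP) lies midway between the tips of the shut fingers; the grasp point (between the pads) lies 19 mm behind it; z points along the fingers, y is the direction in which the jaws open and shut (so a half turn about z gives the same grasp; the last joint's range is limited). The gripper opens to 88 mm and grips with 3 to 60 N. Pads are 20 mm wide; open, the fingers measure 115 mm over their backs; the gripper's body (75 mm by 178 mm) begins 61 mm behind the grasp point.
Start: joints at [-1.247, 0.359, 1.51, -0, 1.272, -0.115], TCP at [0.255, -0.543, 0.223] pointing down, gripper open.
Joint ranges: [-2.97, 2.97], [-1.01, 2.36], [0.21, 2.38], [-0.96, 4.11], [0.2, 2.71], [-2.98, 2.98]. Speed limits (rad/s): [2.39, 2.39, 3.14, 3.14, 3.14, 3.14].

## Interface

Orientations are given as a unit quaternion [w, x, y, z].
In Python, from workcell import env, imaging, job, get_clock, get_joints, get_joint_vel, get_effort, get_ee_pos, get_tool_rot, get_wrist_force, get_torque, get_grip_width gives the robot as it stands. The module is installed in compiled form; this text tells all that it offers. Calls block until the motion is done:
- env.move_ptp(position, orientation): joint-space move of the TCP to a pose.
- env.servo_line(position, attitude=None, speed=0.15, f_stop=None): straight line of the TCP; attitude=None keeps the orientation; speed is the mean speed in m/s. With f_stop (N) it stops when the force on the tool has changed by that much, and returns True; else False.
- env.set_joints(angles): joint-space move.
- env.command_gripper(opening, newtons=None): finger opening in m; newtons is the grip in N (None keeps the last); returns when the fingers have stopped.
- env.pause(seconds).
- env.ik(position, orientation): joint angles nearest the present ones, or None.
- imaging.camera(name): name is "side" or "top" or "wrist"; returns a dict with "img" (420x560x3 uint8, blue, green, red), "z_map" (420x560 float32, m along the optical axis (not along the pixel's ray), 0 where there is no reading), "camera_matrix" (3x3 intrinsics, pixels), "R" (3x3) and "t" (3): a world point X has camera coordinates R X + t; the wrist camera has in their place "T_tool_cam" (4x4, takes a point from camera to tool coordinates, whose origin is the TCP and whose axes are the flange's). Camera axes: x right, y down, z forward; pixel columns grow to the right and rows downward; lengths in m; the calibration is good to about 2 mm. A picture is of the moment at which its call begins: read the wrist's pose just before it.
A pose or a line that the arm cannot do raises env.IKError and nothing moves.
- job.sign_off(): hands the job in, once; it reports no verdict.
Readings, each from a call of its own:
- get_clock(): time.
- get_joints(): joint angles.
- get_joint_vel(): joint speeds.
- get_effort(): joint torques, N m.
- get_ee_pos(): TCP position.
- get_tool_rot(): TCP orientation.
- get_wrist_force(): force on the tool from outside, world axes, zero at the start.
- get_torque(): the same for the moment, N m.
- get_grip_width(): finger opening in m.
Only numpy, scipy, OpenCV 4.12 (cv2) and the standard library are available. Lean on these libraries where they do the work, as an engineer would, in place of code of your own. Each camera call takes 0.05 s, during which the arm holds its last target. There are 200 camera calls.

## Working session

There is one attempt and no reset: what is moved stays moved. The work goes in short steps, each a Python script; the robot and the scene stay as the last script left them, time stands still between calls to the robot, and variables do not carry over. Pictures are saved under pics/ and viewed, about 8 in all and at most 12, crops included, and the job is handed in when it is done.

```bash
mkdir -p pics; ls; cat > h.py <<'E'
import numpy as np, cv2
from workcell import env, imaging, job, get_clock, get_joints, get_ee_pos, get_tool_rot, get_wrist_force, get_grip_width
def shot(name,fn):
    c=imaging.camera(name); cv2.imwrite('pics/'+fn+'.png',c['img']); np.savez('pics/'+fn+'.npz',**{k:np.array(v) for k,v in c.items()}); return c
def cloud(c):
    z=c['z_map'].astype(float);K=c['camera_matrix'];v,u=np.mgrid[:z.shape[0],:z.shape[1]]
    P=np.stack([(u-K[0,2])/K[0,0]*z,(v-K[1,2])/K[1,1]*z,z],-1)
    W=(P-c['t'])@c['R']; W[z==0]=np.nan; return W
def proj(c,X):
    p=c['camera_matrix']@(c['R']@np.array(X)+c['t']); return p[:2]/p[2]
E
python3 - <<'E'
from h import *
for n in('top','side'):
    c=shot(n,n+'0'); print(n,c['camera_matrix'].tolist(),(-c['R'].T@c['t']).tolist(),c['R'].round(3).tolist())
print(get_clock(),get_tool_rot(),get_ee_pos())
E
```

```text
pics
top [[484.3331728766643, 0.0, 280.3555208237719], [0.0, 484.3331728766643, 220.24056250361303], [0.0, 0.0, 1.0]] [0.3894910570738557, 0.010099420013541778, 1.2758721540210896] [[-0.014, -1.0, 0.007], [-0.995, 0.014, -0.099], [0.099, -0.008, -0.995]]
side [[427.92450514174857, 0.0, 279.81739527162273], [0.0, 427.92450514174857, 214.5209138212364], [0.0, 0.0, 1.0]] [0.3497221831794658, 0.821773322464714, 0.9251752843042504] [[-0.982, -0.191, 0.004], [-0.137, 0.69, -0.71], [0.133, -0.698, -0.704]]
0.1 [-8.75363720e-04  9.76027841e-01  2.17643923e-01 -1.01826366e-04] [ 0.25468396 -0.54253108  0.22186241]
```

View pics/top0.png

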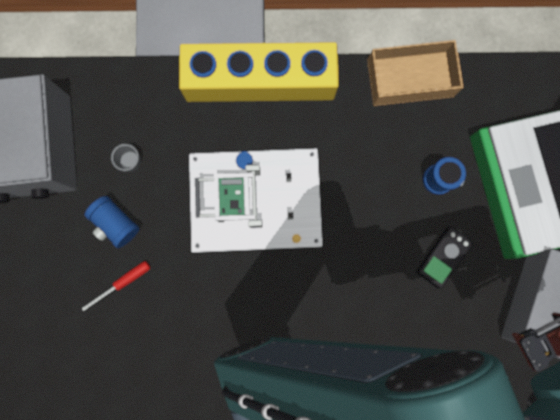

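View pics/side0.png

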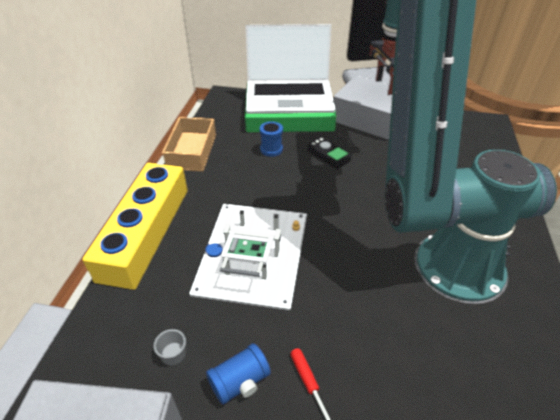

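The fixture plate is at about (190–322, 149–252) in the top view. The frame is on the left (world +y), the posts are near column 256, and the free rests are at (288,175) and (290,213). Next I measure these from colour and depth.

```bash
python3 - <<'E'
import numpy as np,cv2
from h import proj
c=dict(np.load('pics/top0.npz'));s=dict(np.load('pics/side0.npz'))
from h import cloud
hsv=cv2.cvtColor(c['img'],cv2.COLOR_BGR2HSV)
W=cloud(c)
roi=np.zeros(W.shape[:2],bool);roi[140:262,180:335]=1
m=((hsv[...,2]>110)&roi).astype(np.uint8)
m=cv2.morphologyEx(m,cv2.MORPH_CLOSE,np.ones((25,25)))
# plate: hull corners cast to z=.012
cn=max(cv2.findContours(m,0,2)[0],key=cv2.contourArea)
r=cv2.minAreaRect(cn);bx=cv2.boxPoints(r)
def cast(c,p,z):
    d=c['R'].T@np.linalg.inv(c['camera_matrix'])@[p[0],p[1],1];o=-c['R'].T@c['t'];return o+d*(z-o[2])/d[2]
B=np.array([cast(c,p,.012) for p in bx]);print(r,B.round(4).tolist())
ce=B.mean(0);e=[B[1]-B[0],B[2]-B[1]];print([np.linalg.norm(x) for x in e])
ey=max(e,key=np.linalg.norm);ey=ey*np.sign(ey[1]);yaw=np.arctan2(-ey[0],ey[1]);print('centre',ce,'yaw',yaw)
R=np.array([[np.cos(yaw),-np.sin(yaw)],[np.sin(yaw),np.cos(yaw)]])
for nm,cc in(('top',c),('side',s)):
    W=cloud(cc);L=W.copy();L[...,:2]=(W[...,:2]-ce[:2])@R
    ok=(abs(L[...,0])<.14)&(abs(L[...,1])<.18)
    for lo,hi in((.015,.05),(.05,.066),(.066,.08),(.08,.1),(.1,.2)):
        k=ok&(L[...,2]>lo)&(L[...,2]<hi); print(nm,lo,k.sum())
    # profile along y at mid x
    for y in np.arange(-.1,.17,.01):
        k=ok&(abs(L[...,1]-y)<.005)&(L[...,2]>.03)
        k2=k&(abs(L[...,0])<.042)
        if k.sum(): print(nm,round(y,3),k.sum(),'z',np.percentile(L[k][:,2],[5,50,95]).round(3),'x',L[k][:,0].min().round(3),L[k][:,0].max().round(3), 'mid',k2.sum(),np.percentile(L[k2][:,2],[5,50,95]).round(3) if k2.sum() else '')
im=cv2.resize(c['img'][140:262,175:335],None,fx=5,fy=5,interpolation=2);cv2.imwrite('pics/topcrop.png',im[:600,:800])
E
```

```text
((254.48709106445312, 200.00709533691406), (99.7644271850586, 130.89808654785156), 87.73949432373047) [[0.6983, 0.2449, 0.012], [0.7079, -0.1029, 0.012], [0.4424, -0.1073, 0.012], [0.4338, 0.2335, 0.012]]
[np.float64(0.34795857674046676), np.float64(0.26546729506569)]
centre [0.57059784 0.0670286  0.012     ] yaw 0.0274843896391258
top 0.015 1788
top 0.05 29
top 0.066 354
top 0.08 1987
top 0.1 4
top -0.1 35 z [0.035 0.04  0.072] x -0.115 0.055 mid 0 
top -0.09 61 z [0.042 0.068 0.072] x -0.057 0.056 mid 0 
top -0.08 15 z [0.05  0.068 0.072] x -0.057 0.055 mid 0 
top -0.02 23 z [0.033 0.066 0.094] x -0.075 0.072 mid 0 
top -0.01 90 z [0.04  0.081 0.095] x -0.079 0.078 mid 20 [0.074 0.078 0.081]
top -0.0 232 z [0.075 0.081 0.093] x -0.079 0.078 mid 114 [0.075 0.08  0.083]
top 0.01 144 z [0.067 0.084 0.094] x -0.078 0.116 mid 34 [0.079 0.084 0.087]
top 0.02 200 z [0.077 0.083 0.088] x -0.074 0.119 mid 134 [0.078 0.083 0.087]
top 0.03 193 z [0.076 0.082 0.091] x -0.058 0.124 mid 136 [0.077 0.081 0.092]
top 0.04 187 z [0.078 0.084 0.092] x -0.058 0.116 mid 137 [0.079 0.084 0.093]
top 0.05
[... 1657 characters left out ...]
.092]
side 0.07 125 z [0.08  0.084 0.093] x -0.057 0.058 mid 94 [0.08  0.084 0.094]
side 0.08 134 z [0.082 0.085 0.093] x -0.058 0.058 mid 96 [0.082 0.085 0.093]
side 0.09 145 z [0.044 0.088 0.091] x -0.057 0.058 mid 79 [0.086 0.089 0.091]
side 0.1 231 z [0.042 0.083 0.091] x -0.058 0.058 mid 121 [0.078 0.084 0.091]
side 0.11 22 z [0.085 0.088 0.092] x -0.047 0.049 mid 3 [0.086 0.088 0.089]
side 0.12 17 z [0.086 0.089 0.092] x -0.048 0.048 mid 3 [0.085 0.087 0.091]
side 0.13 21 z [0.089 0.091 0.093] x -0.049 0.048 mid 4 [0.089 0.089 0.091]
side 0.14 156 z [0.087 0.093 0.096] x -0.05 0.051 mid 130 [0.087 0.093 0.096]
side 0.15 37 z [0.087 0.091 0.095] x -0.048 0.047 mid 32 [0.087 0.091 0.096]
```

View pics/topcrop.png

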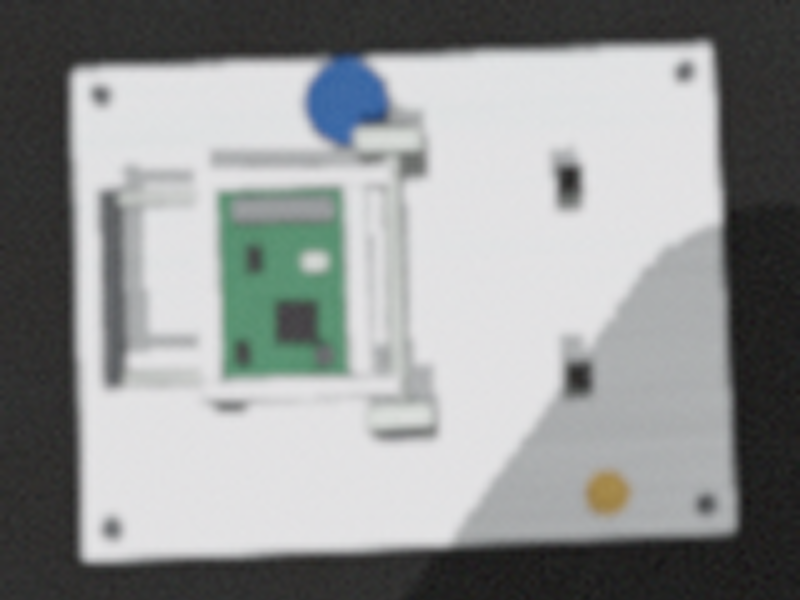

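```bash
python3 - <<'E'
import numpy as np,cv2
from h import cloud,proj
yaw=.0275;ce=np.array([.5706,.0670]);R=np.array([[np.cos(yaw),-np.sin(yaw)],[np.sin(yaw),np.cos(yaw)]])
for n in('top','side'):
    c=dict(np.load(f'pics/{n}0.npz'));W=cloud(c);L=W.copy();L[...,:2]=(W[...,:2]-ce)@R
    x,y,z=L[...,0],L[...,1],L[...,2]
    def ext(k):
        p=L[k];return k.sum(),((p.min(0)+p.max(0))/2).round(4),p.mean(0).round(4),np.ptp(p,0).round(3)
    print(n,'post-',*ext((abs(x+.069)<.02)&(abs(y)<.03)&(z>.088)&(x<-.061)))
    print(n,'post+',*ext((abs(x-.069)<.02)&(abs(y)<.03)&(z>.088)&(x>.061)))
    for sx in(-1,1): print(n,'rest',*ext((abs(x-sx*.05)<.02)&(abs(y+.09)<.03)&(z>.06)))
    k=(abs(x)<.06)&(y>.128)&(y<.17)&(z>.06);print(n,'bail',*ext(k))
    p=L[k&(abs(x)<.04)];print('bail slope dy/dx',np.polyfit(p[:,0],p[:,1],1),'ztop',np.percentile(p[:,2],90))
    k=(abs(x)<.06)&(abs(y-.05)<.06)&(z>.06);p=L[k];print('edges x',np.percentile(p[:,0],[.5,99.5]))
    # dark bar mask in image
    pl=(abs(x)<.13)&(abs(y)<.17)&(z<.02); p=L[pl]
    print('plate z',np.median(p[:,2]),'xy ext',np.percentile(p,.2,axis=0)[:2],np.percentile(p,99.8,axis=0)[:2])
    print('corners px',[proj(c,[*(R@np.array(q)+ce),.012]).round(1).tolist() for q in((.13,.17),(.13,-.17),(-.13,-.17),(-.13,.17))])
E
```

```text
top post- 62 [-0.0698 -0.0011  0.0924] [-0.0697 -0.0015  0.0924] [0.011 0.032 0.009]
top post+ 63 [ 0.0676 -0.001   0.0931] [ 0.0677 -0.0005  0.0926] [0.012 0.033 0.009]
top rest 36 [-0.05   -0.0908  0.0694] [-0.0499 -0.0909  0.0693] [0.014 0.013 0.011]
top rest 35 [ 0.0495 -0.0903  0.0698] [ 0.0496 -0.0904  0.0691] [0.013 0.013 0.009]
top bail 205 [-0.0007  0.1363  0.0931] [-1.000e-04  1.372e-01  9.410e-02] [0.098 0.016 0.016]
bail slope dy/dx [-0.01660224  0.13779418] ztop 0.09749625885005765
edges x [-0.0583347   0.05695703]
plate z 0.012370513256566632 xy ext [-0.12955656 -0.16941704] [0.12886353 0.16829231]
corners px [[188.8, 153.6], [316.6, 148.6], [321.5, 246.2], [191.1, 251.6]]
side post- 43 [-0.0682  0.001   0.0909] [-0.0682  0.0021  0.0906] [0.012 0.036 0.004]
side post+ 36 [0.0697 0.0013 0.0913] [0.0693 0.0026 0.0903] [0.012 0.033 0.006]
side rest 26 [-0.0488 -0.09    0.0656] [-0.0494 -0.0885  0.0656] [0.014 0.017 0.008]
side rest 25 [ 0.0506 -0.0878  0.0659] [ 0.0502 -0.087   0.0653] [0.014 0.018 0.011]
side bail 208 [0.0005 0.1378 0.0904] [-0.001   0.1416  0.0919] [0.1   0.019 0.014]
bail slope dy/dx [0.0041353  0.14233169] ztop 0.0953144546804198
edges x [-0.0573838   0.05812716]
plate z 0.01066374939055017 xy ext [-0.12971735 -0.16803414] [0.12934405 0.16988266]
corners px [[189.0, 292.7], [223.1, 203.0], [306.0, 212.8], [289.6, 307.2]]
```

```bash
cat >> h.py <<'E'
yaw=.0275;ce=np.array([.5706,.0670]);R2=np.array([[np.cos(yaw),-np.sin(yaw)],[np.sin(yaw),np.cos(yaw)]])
Q=np.array([0,np.cos(yaw/2),np.sin(yaw/2),0])
def wp(x,y,z): return np.array([*(R2@np.array([x,y])+ce),z])   # fixture coords -> world
def bar(th,dz=0): return wp(0,.14*np.cos(th),.075+.14*np.sin(th)-.019+dz) # TCP for pinching bar
def st(*a): print(*a,round(get_clock(),2),get_ee_pos().round(4),get_wrist_force().round(2),round(get_grip_width(),4))
E
python3 - <<'E'
from h import *
th=.11
print(env.ik(bar(th,.15),Q))
env.command_gripper(.036,8)
env.move_ptp(bar(th,.12),Q); st('above')
print(env.servo_line(bar(th),speed=.1,f_stop=5)); st('down')
env.command_gripper(0.0,8); st('grip')
shot('top','top1')
c=shot('side','side1')
cv2.imwrite('pics/s1.png',cv2.resize(c['img'][170:320,150:350],None,fx=4,fy=4))
E
```

```text
[ 2.34277520e-01  3.64287786e-01  1.50508941e+00 -4.44089210e-16
  1.27221546e+00  1.77757385e+00]
above 3.88 [0.5671 0.2054 0.1914] [ 1.15 -0.47  0.63] 0.0359
False
down 5.23 [0.5674 0.2063 0.0721] [-1.1  -0.02 -0.12] 0.0362
grip 5.73 [0.5669 0.2048 0.0714] [ 0.42 -4.57  0.12] 0.012
```

View pics/s1.png

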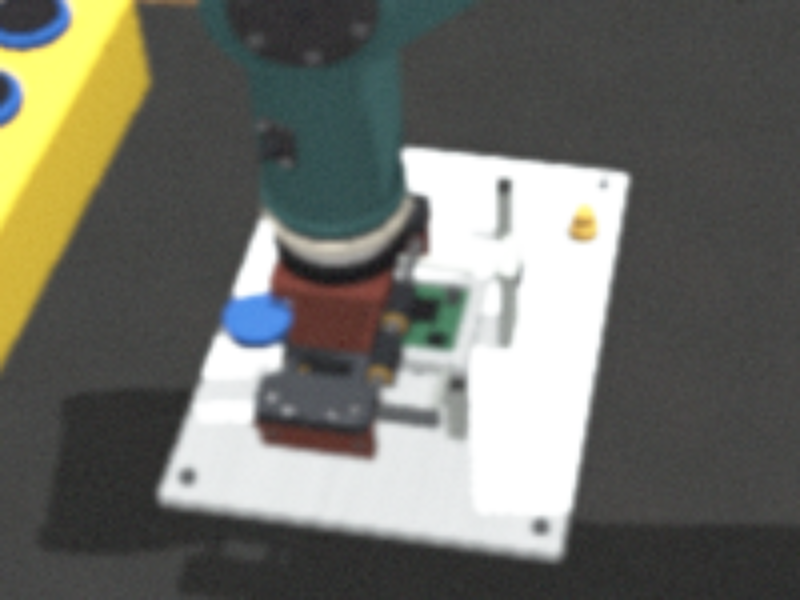

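The bar is pinched: grip width reads 12.0 mm, and the gripper sits on the bail at about (400,410) in the crop. Next I swing it over in small arc steps, watching the force.

```bash
python3 - <<'E'
from h import *
for th in np.linspace(.11,np.pi,15)[1:]:
    r=env.servo_line(bar(th),speed=.12,f_stop=20); st(round(th,2),r)
    if r or get_grip_width()<.009: print('stop');break
c=shot('side','side2'); cv2.imwrite('pics/s2.png',cv2.resize(c['img'][150:330,150:370],None,fx=3,fy=3))
E
```

```text
0.33 False 6.23 [0.5672 0.1988 0.1015] [ 0.82 -3.98 -1.63] 0.0116
0.54 False 6.63 [0.5675 0.1874 0.1288] [-0.05  1.65  1.36] 0.0119
0.76 False 7.03 [0.568  0.1706 0.1534] [-2.68  7.94  6.78] 0.0117
0.98 False 7.43 [0.5694 0.1481 0.1739] [-2.71  8.04 12.71] 0.0118
1.19 False 7.83 [0.5702 0.12   0.1879] [-2.15  3.83 12.03] 0.0118
1.41 False 8.23 [0.5711 0.0896 0.1955] [-1.9  -0.48 10.66] 0.0119
1.63 False 8.63 [0.5718 0.0586 0.1963] [ 0.45 -2.5   7.39] 0.0116
1.84 False 9.03 [0.5723 0.0289 0.1908] [ 3.39 -1.71  1.89] 0.0113
2.06 False 9.43 [0.5727 0.0014 0.1793] [ 4.21 -2.27 -0.2 ] 0.0115
2.28 False 9.83 [ 0.573  -0.0236  0.1622] [ 4.36 -0.89 -2.49] 0.0121
2.49 False 10.23 [ 0.5732 -0.0444  0.1401] [ 1.79 -1.01 -4.17] 0.0116
2.71 False 10.63 [ 0.5734 -0.0599  0.1144] [ 0.66 -1.1  -2.61] 0.0118
2.93 False 11.03 [ 0.5738 -0.07    0.086 ] [-0.95 -4.81 -2.6 ] 0.0118
3.14 False 11.43 [ 0.5739 -0.0742  0.0561] [ -2.25 -10.84  -2.09] 0.0118
```

View pics/s2.png

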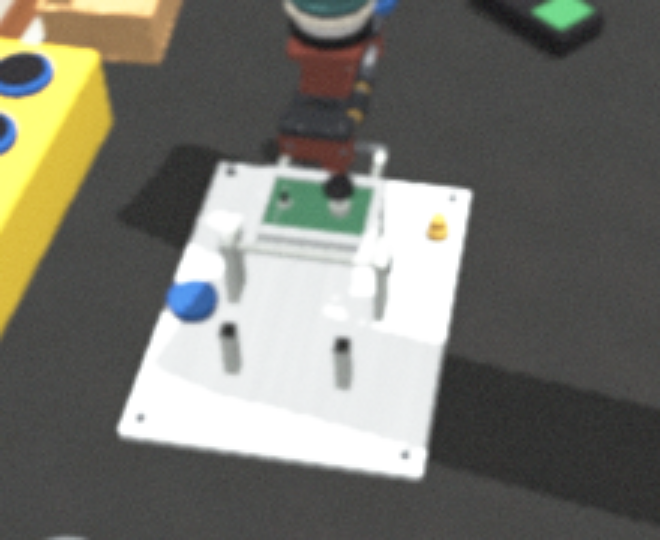

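The frame is over on the -y side. The black plunger head stands up at about (338,188) and the thin pin is at (284,200). I'll seat the frame on the rests, release, retreat and measure.

```bash
python3 - <<'E'
from h import *
r=env.servo_line(get_ee_pos()+[0,0,-.004],speed=.02,f_stop=8); st('seat',r)
env.command_gripper(.034); st('open')
p=get_ee_pos(); env.servo_line([p[0],p[1],.2],speed=.15); st('up')
env.move_ptp(wp(0,.09,.24),Q); env.command_gripper(0,15); st('clear')
env.pause(.5); st('bias')
for n in('top','side'):
    c=shot(n,n+'3');W=cloud(c);L=W.copy();L[...,:2]=(W[...,:2]-ce)@R2
    x,y,z=L[...,0],L[...,1],L[...,2]
    k=(abs(x)<.058)&(y<-.015)&(y>-.17)&(z>.05)&(z<.13)
    for a,b in((-.1,-.02),(-.15,-.13)):
        pass
    k2=k&(z>.102)&(abs(x+.02)<.03)&(abs(y+.056)<.03)
    p=L[k2];print(n,'plunger',k2.sum(),p.mean(0),(p.min(0)+p.max(0))/2,np.percentile(p[:,2],[10,50,90]))
    k3=k&(y<-.085)&(y>-.097)&(z<.1);print('frame outer edge z',np.percentile(L[k3][:,2],[10,50,90]))
    k3=k&(y<-.132)&(y>-.15);print('bail',L[k3].mean(0),np.percentile(L[k3][:,2],90))
    k3=k&(y>-.03)&(y<-.015)&(z<.1);print('frame inner z',np.percentile(L[k3][:,2],[10,50,90]))
E
```

```text
seat False 11.83 [ 0.574  -0.0743  0.0528] [-0.9  -4.78 -1.13] 0.0116
open 12.39 [ 0.574  -0.074   0.0523] [0.73 0.21 0.12] 0.0343
up 13.53 [ 0.5732 -0.0738  0.199 ] [ 0.67 -0.22  0.76] 0.0338
clear 15.12 [0.5681 0.1569 0.24  ] [-0.05  0.02  0.03] 0.0005
bias 15.62 [0.5681 0.157  0.24  ] [0.9  0.05 0.15] 0.0006
top plunger 117 [-0.02091414 -0.05631208  0.11420051] [-0.02055311 -0.05695951  0.11349506] [0.11157357 0.11411762 0.1169547 ]
frame outer edge z [0.07830468 0.08180649 0.08564567]
bail [-0.00117644 -0.14029566  0.08262707] 0.085950530364761
frame inner z [0.07715581 0.08079226 0.08424337]
side plunger 82 [-0.01942488 -0.051495    0.11151188] [-0.01956337 -0.05201929  0.10947667] [0.10878718 0.1118967  0.11406619]
frame outer edge z [0.0754755  0.08026703 0.08301439]
bail [-0.00375225 -0.13672865  0.07975828] 0.0832953975877329
frame inner z [0.07468082 0.07907972 0.08150187]
```

```bash
python3 - <<'E'
from h import *
def favg(n=15):
    f=[]
    for _ in range(n): env.pause(.03); f.append(get_wrist_force())
    return np.mean(f,0).round(2)
env.move_ptp(wp(0,-.14,.16),Q)
env.servo_line(wp(0,-.14,.09),speed=.1,f_stop=10); st('near')
r=env.servo_line(wp(0,-.14,.077),speed=.015,f_stop=7); st('bail contact',r); print(favg())
env.servo_line(wp(0,-.14,.16),speed=.1)
env.servo_line(wp(-.02,-.056,.16),speed=.1)
b=favg();print('bias',b)
env.servo_line(wp(-.02,-.056,.118),speed=.08,f_stop=8); st('near'); print(favg())
for z in(.1150,.1130,.1110,.1080,.1060):
    r=env.servo_line(wp(-.02,-.056,z),speed=.015,f_stop=9); print(z,r,get_ee_pos()[2].round(4),favg()-b,round(get_clock(),2))
    if r: break
E
```

```text
near 17.53 [ 0.575  -0.0729  0.0905] [0.91 0.57 0.05] 0.0001
bail contact True 18.17 [ 0.5747 -0.0732  0.0812] [-1.18  0.32  7.38] 0.0005
[-0.76  0.14  6.74]
bias [-0.08 -0.02 -0.05]
near 21.8 [0.5523 0.0105 0.118 ] [-0.15 -0.97 -0.35] 0.0003
[ 0.04  0.11 -0.17]
0.115 False 0.1148 [-0.1   0.24  0.06] 23.15
0.113 False 0.1131 [0.7  0.24 1.94] 23.93
0.111 False 0.1111 [1.4  0.13 3.23] 24.72
0.108 False 0.1081 [ 2.01 -0.08  4.83] 25.57
0.106 False 0.1061 [2.16 0.04 6.07] 26.35
```

```bash
python3 - <<'E'
from h import *
env.servo_line(wp(-.02,-.056,.103),speed=.01)
f=[];z=[]
for _ in range(30): env.pause(.03); f.append(get_wrist_force()); z.append(get_ee_pos()[2])
st('press'); print(np.mean(f,0).round(2),np.mean(z),np.ptp(z))
t=shot('top','top4'); c=shot('side','side4')
a=cv2.resize(c['img'][150:330,150:370],None,fx=1.8,fy=1.8); b=cv2.resize(t['img'][130:270,100:340],None,fx=1.65,fy=2.314)
h=min(a.shape[0],b.shape[0]); cv2.imwrite('pics/s4.png',np.hstack([a[:h],b[:h]]))
t0=np.load('pics/top0.npz')['img']
# things left alone: compare blue/red/brass centroids
for nm,lo,hi in(('blue',(100,120,50),(130,255,255)),('red',(0,150,90),(8,255,255)),('brass',(12,110,80),(25,255,255))):
    for im in(t0,t['img']):
        m=cv2.inRange(cv2.cvtColor(im,cv2.COLOR_BGR2HSV),lo,hi); n,_,S,C=cv2.connectedComponentsWithStats(m)
        print(nm,[(C[i].round(1).tolist(),int(S[i,4])) for i in range(1,n) if S[i,4]>25 and C[i][1]>105 and C[i][1]<330])
E
```

```text
press 27.8 [0.5524 0.0105 0.1034] [1.48 0.43 8.05] 0.0007
[1.64 0.11 7.62] 0.10336565442724542 6.405995177670432e-05
blue [([243.7, 159.1], 171), ([441.6, 176.6], 841), ([111.4, 220.9], 1491)]
blue [([441.7, 176.7], 838), ([111.4, 220.9], 1489)]
red [([131.4, 275.3], 423)]
red [([131.3, 275.3], 422)]
brass [([296.0, 238.0], 37)]
brass []
```

View pics/s4.png

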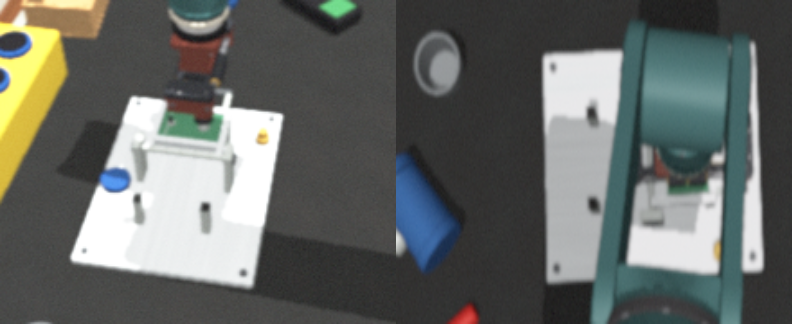

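The fingertips are on the plunger head at about (203,118) in the side view, clear of the thin pin at (171,120). The cover and gland are still in place. The press reads about 9.5 mm, so I'll trim it by 0.4 mm and hand in.

```bash
python3 - <<'E'
from h import *
env.servo_line(wp(-.02,-.056,.1026),speed=.01)
f=[];z=[]
for _ in range(30): env.pause(.03); f.append(get_wrist_force()); z.append(get_ee_pos()[2])
print(np.mean(f,0).round(2),np.mean(z)); st('final')
job.sign_off()
E
```

```text
[1.71 0.04 7.72] 0.10299816349879135
final 29.15 [0.5524 0.0104 0.103 ] [1.74 0.48 8.34] 0.0005
the job is handed in; nothing more can be done
```

I turned the frame right over by its bail onto the -y rests and pressed the wide plunger to about 10 mm. I handed the job in at 29 s with the arm still holding the plunger down.

- **Frame:** touching the bail from above gave a bar top at 81.2 mm, against 81 mm expected, so the frame is flat on the rests.
- **Plunger:** the final fingertip height was 103.0 mm, which is 10.0 mm below the nominal unpressed top. The average push was 7.7 N, about 9.5 to 10 mm on the spring figures, so the two readings agree to within about 0.5 mm. It stayed well short of the stop.
- **Thin pin:** it was not touched; the fingertips were on the plunger head in the side view.
- **Other items:** the two heads and the screwdriver were unmoved in the top view. The arm hid the cover and gland there, but in the side view both were still in place on the base plate. I did not measure the meter or the screw pot, though nothing went near them.

The wrist force, read after each arm move, stayed below about 15 N.

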